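# Re-rack the reagent row in reverse order

## Robot

A 7-joint arm with a two-finger parallel gripper is mounted at the origin on the work surface. World frame = base frame: x ahead of the robot, y to its left, z up, the work surface at z = 0. Lengths are in m, angles in rad, forces in N, time in s.
With the tool pointing down it reaches from about 0.4 to 0.85 m from the base axis. Payload 10.4 kg.
Tool frame: the origin (TCP) lies between the finger pads; the fingertips stand ahead of it and the grasp point (between the pads) lies 5 mm behind it (manip.tip_extent is the z of the fingertips in the tool frame, in m); z points along the fingers, y is the line along which they close (so a half turn about z gives the same grasp; the last joint's range is limited). The gripper opens to 85 mm and grips with 20 to 120 N. Pads are 22 mm wide; open, the fingers measure 114 mm over their backs; the gripper's body (76 mm by 85 mm) begins 54 mm behind the grasp point. The pads swing forward as they close: fully open they stand 13 mm farther back than shut.
Start: joints at [-1.293, 0.332, -0.065, 1.46, 0.022, 1.35, -0.088], TCP at [0.185, 0.597, 0.245] pointing down, gripper open.
Joint ranges: [-2.6, 2.6], [-0.5, 2.12], [-1.47, 1.34], [0.16, 2.42], [-1.27, 4.41], [0.06, 2.06], [-2.6, 2.6]. Speed limits (rad/s): [2.22, 2.22, 2.79, 2.79, 3.14, 3.14, 3.14].

## Interface

Orientations are given as a unit quaternion [x, y, z, w].
In Python, from workcell import status, viewer, manip gives the robot as it stands.
- The arm moves only by the tool play_rows, never from a script. Its argument "plan" is one flat list of numbers, 7 for each row, row after row: the turn, a rotation vector about the tool's x, y, z in degrees, then the shift along the tool's x, y, z in m, then the opening, from 0 (shut) to 1 (fully open). In form: [ax, ay, az, dx, dy, dz, grip, ax, ay, az, dx, dy, dz, grip, ...]. A call has 1 to 20 rows; each row is the pose to reach, as a shift and turn from the pose commanded when the call began, along the tool's axes at that moment; what a row does not reach only later rows make up. A row lasts 1/8 s, in which the tool goes at most 62.5 mm and 10.7 degrees, less where a joint would pass 70% of its speed; a pose out of reach is approached as far as the arm can. A call with a gripper value outside its range is refused whole. The fingers move at their own pace and stop on an object; "squeeze" is the grip in N (left out, the last holds). Time passes only in rows, so rows that repeat a pose let the fingers close. It gives the time, the measured TCP pose, the force, the opening and the grip force at its end, in the units of the state.
- status.get_obs(): the state, without advancing time (a new reading comes with each control period).
- viewer.camera(name): name is "scene" or "top" or "wrist"; returns the picture (384x512x3 uint8, red, green, blue); there is no depth.
- viewer.camera_model(name): a dict with "fx", "fy", "cx", "cy" (pixels), "R" (3x3) and "t" (3): a world point X has camera coordinates R X + t. Camera axes: x right, y down, z forward; pixel columns grow to the right and rows downward; lengths in m; the calibration is good to about 2 mm. A picture is of the moment at which its call begins: read the wrist's pose just before it. camera_model takes no time and is no camera call; for the wrist camera it gives the pose at the moment of the call.
- manip.hand_in(): hands the job in; it is judged then, once.
The state is a dict: "clock": time; "joint_pos": joint angles; "joint_velocities": joint speeds; "tau": joint torques, N m; "position": TCP position; "ee_rot": TCP orientation; "ft_force": force on the tool from outside, world axes, zero at the start; "torque": the same for the moment, N m; "grip_width": opening from 0.0 (shut) to 1.0 (fully open); "grasp_force": force on a finger pad.
Only numpy, scipy, OpenCV 4.12 (cv2) and the standard library are available. Lean on these libraries where they do the work, as an engineer would, in place of code of your own. Each camera call takes 0.05 s, during which the arm holds its last target. There are 200 camera calls.

## Task

Move the four reagent bottles from the flat wooden tray into the wooden rack with four compartments, one to a compartment and in reverse order: the bottle that stands next to the tray's post goes to the compartment farthest from the rack's post, and so on, so that the bottle farthest from the tray's post ends next to the rack's post. Never knock a bottle over, and leave every bottle let go and standing upright on the floor of its compartment.

Things in the scene. Friction and masses are not known exactly. Their poses are not given: they have to be found in the camera images.
- tall_center (a point): Tall slim round bottle, amber glass, black cap: body 34 mm in diameter up to 66 mm, shoulder above it, cap 26 mm in diameter on top; 92 mm tall in all. This point is on its axis half-way up, 46 mm above its foot; z is up. Loose, about 0.1 to 0.2 kg.
- jar_center (a point): Squat round jar, amber glass, wide black lid: 39 mm in diameter (lid 40 mm, the top 16 mm), 66 mm tall in all. This point is on its axis half-way up, 33 mm above its foot; z is up. Loose, about 0.1 to 0.2 kg.
- flask_center (a point): Small conical flask, amber glass, black stopper: 42 mm in diameter at the foot, tapering to a straight round neck 22 mm in diameter between 46 and 74 mm above the foot (grip it there), stopper 18 mm in diameter on top; 86 mm tall in all. This point is on its axis half-way up, 43 mm above its foot; z is up. Loose, about 0.1 to 0.2 kg.
- square_center (a point): Square bottle, amber glass, round black cap: body 36 x 36 mm with upright sides up to 58 mm, cap 26 mm in diameter on top; 80 mm tall in all. This point is on its axis half-way up, 40 mm above its foot; x and y are square to the flat sides, z is up. Loose, about 0.1 to 0.2 kg.
- coaster_tall: Fixed round grey plastic coaster, 52 mm in diameter and 4 mm thick, on the flat wooden tray; at the start the tall bottle stands on it (within 4 mm of its centre). The top is 16 mm above the table. Origin: centre of its underside. The four coasters lie in one row 62 mm apart, in an order that changes; it never moves during the work.
- coaster_jar: Fixed round grey plastic coaster, 52 mm in diameter and 4 mm thick, on the flat wooden tray; at the start the squat jar stands on it (within 4 mm of its centre). The top is 16 mm above the table. Origin: centre of its underside. The four coasters lie in one row 62 mm apart, in an order that changes; it never moves during the work.
- coaster_flask: Fixed round grey plastic coaster, 52 mm in diameter and 4 mm thick, on the flat wooden tray; at the start the conical flask stands on it (within 4 mm of its centre). The top is 16 mm above the table. Origin: centre of its underside. The four coasters lie in one row 62 mm apart, in an order that changes; it never moves during the work.
- coaster_square: Fixed round grey plastic coaster, 52 mm in diameter and 4 mm thick, on the flat wooden tray; at the start the square bottle stands on it (within 4 mm of its centre). The top is 16 mm above the table. Origin: centre of its underside. The four coasters lie in one row 62 mm apart, in an order that changes; it never moves during the work.
- tray_post: Fixed ball-topped wooden post at one end of the flat tray (which end changes), top 73 mm above the table. Coaster centres lie 55, 117, 179 and 241 mm from it in a line along the tray. The tray is a fixed board 330 x 68 mm, its side rails 22 mm above the table; its other end has only a flat strip. Origin: centre of the post's foot, 12 mm above the table.
- rack: Fixed wooden rack, 330 mm long (its y) by 68 mm, on the table, with four open square compartments, empty at the start. Origin: centre of its underside, z up. Compartment centres: x = 0, y = +93, +31, -31, -93 mm; each 56 mm square inside, floor 12 mm and top of its 6 mm walls 30 mm above the table. A ball-topped post, 73 mm above the table, stands at y = +148 mm, next to the +93 mm compartment.
There are look-alikes about, which are no part of the job. Leave any green look-alike of the part that bears jar_center alone.

How it is judged:
By the outcome, as a careful person would: the job done as asked, in the order asked, and still so for the second after the job is handed in, with the robot touching nothing.
It also fails if it takes over 96 s, if anything falls off the work surface, if the arm or the gripper's body presses on something with over 40 N, if the wrist force passes 120 N, or if a joint passes its speed limit or range.

## Working session

There is one attempt and no reset: what is moved stays moved. The work goes in short steps, Python scripts to look and compute and a tool call to move; the robot and the scene stay as the last step left them, time stands still between calls to the robot, and variables do not carry over. Pictures are saved under pics/ and viewed, at most 14 in all, crops included, and the job is handed in when it is done.

Besides the shell and the picture viewer there is one more tool, called after "Call:" as name(argument=value, ...) on one line, values as JSON. play_rows: Moves the arm, as the interface text tells. Its arguments: {"type":"object","properties":{"plan":{"type":"array","items":{"type":"number"}},"squeeze":{"type":"number"}},"required":["plan"]}

```bash
mkdir -p pics; python3 - <<'E'
from workcell import status, viewer, manip
import cv2,numpy as np
o=status.get_obs(); print({k:np.round(v,3) for k,v in o.items()}, manip.tip_extent)
for n in ("scene","top"):
    im=viewer.camera(n); cv2.imwrite(f"pics/{n}0.png",cv2.cvtColor(im,cv2.COLOR_RGB2BGR))
    print(n,viewer.camera_model(n))
E
```

```text
{'clock': np.float64(0.0), 'joint_pos': array([-1.293,  0.333, -0.065,  1.461,  0.022,  1.35 , -0.088]), 'joint_velocities': array([-0.   ,  0.001, -0.001, -0.001,  0.   , -0.001, -0.001]), 'tau': array([-1.0000e-03, -6.2545e+01,  4.9000e-02, -3.9158e+01,  1.6000e-02,
        1.0000e-02,  0.0000e+00]), 'position': array([0.185, 0.597, 0.245]), 'ee_rot': array([ 0.15 ,  0.989, -0.001, -0.   ]), 'ft_force': array([ 0.084, -0.041,  0.004]), 'torque': array([-0.012, -0.016, -0.029]), 'grasp_force': np.float64(0.0), 'grip_width': np.float64(1.001)} 0.014
scene {'fx': 412.56950368022194, 'fy': 412.56950368022194, 'cx': 251.23752717421354, 'cy': 196.4967929239907, 'R': array([[-0.76673545,  0.64188909, -0.00975476],
       [ 0.54057328,  0.63736881, -0.54912796],
       [-0.34626187, -0.42630904, -0.83568135]]), 't': array([ 0.40162083, -0.19404458,  0.94703961])}
top {'fx': 368.4320362502806, 'fy': 368.4320362502806, 'cx': 260.8062012717592, 'cy': 192.35332269460906, 'R': array([[ 0.00418566, -0.99966088, -0.02570219],
       [-0.99328981, -0.00118562, -0.11564581],
       [ 0.11557612,  0.02601378, -0.99295793]]), 't': array([-0.02221169,  0.49040343,  0.66603669])}
```

View pics/scene0.png

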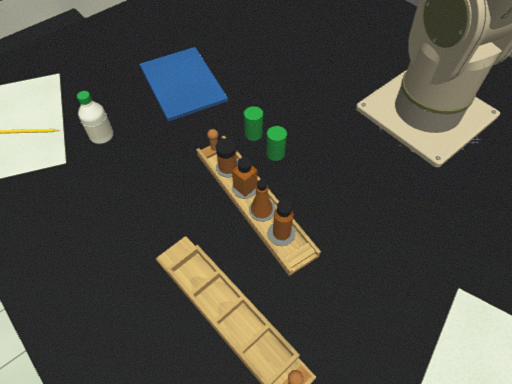

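View pics/top0.png

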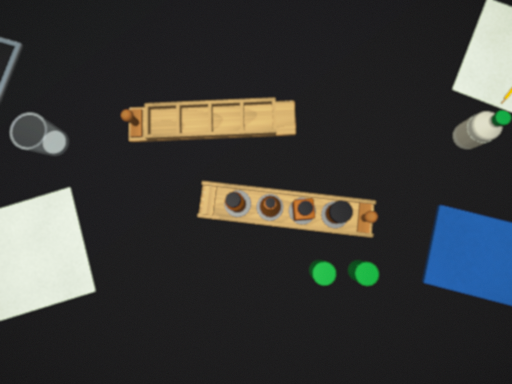

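The scene shows the tray (post at about (370,217) in the top view) with, starting at the post, jar, square, flask and tall. The rack's post is at about (127,116), image left, which is +y. Next I'll crop and measure.

```bash
cat > h.py <<'E'
import numpy as np,cv2
from workcell import status,viewer,manip
from scipy.spatial.transform import Rotation as Rn
def ray(m,u,v,z):
    R,t=np.array(m["R"]),np.array(m["t"]); c=-R.T@t
    d=R.T@np.array([(u-m["cx"])/m["fx"],(v-m["cy"])/m["fy"],1]); return c+d*(z-c[2])/d[2]
def proj(m,X):
    p=np.array(m["R"])@np.array(X)+np.array(m["t"]); return np.array([m["fx"]*p[0]/p[2]+m["cx"],m["fy"]*p[1]/p[2]+m["cy"]])
E
python3 - <<'E'
import cv2,numpy as np
from h import *
im=cv2.imread("pics/top0.png"); m=viewer.camera_model("top")
c=cv2.resize(im[85:250,110:390],None,fx=2.85,fy=2.85,interpolation=cv2.INTER_CUBIC); cv2.imwrite("pics/topc.png",c)
hsv=cv2.cvtColor(im,cv2.COLOR_BGR2HSV)
wood=cv2.inRange(hsv,(10,60,90),(28,180,255))
for ct in sorted(cv2.findContours(wood,cv2.RETR_EXTERNAL,2)[0],key=cv2.contourArea)[-2:]: 
    b=cv2.boxPoints(cv2.minAreaRect(ct)); print(b.round(1).tolist())
g=cv2.inRange(hsv,(50,120,60),(75,255,255))
for ct in cv2.findContours(g,cv2.RETR_EXTERNAL,2)[0]:
    if cv2.contourArea(ct)>100: M=cv2.moments(ct); print("green",ray(m,M["m10"]/M["m00"],M["m01"]/M["m00"],.05).round(3))
E
```

```text
[[119.5, 103.0999984741211], [294.20001220703125, 95.69999694824219], [295.8999938964844, 134.60000610351562], [121.0999984741211, 142.0]]
[[196.60000610351562, 217.39999389648438], [201.0, 179.5], [379.1000061035156, 200.10000610351562], [374.70001220703125, 238.0]]
green [ 0.345 -0.204  0.05 ]
green [ 0.345 -0.132  0.05 ]
green [ 0.627 -0.464  0.05 ]
```

View pics/topc.png

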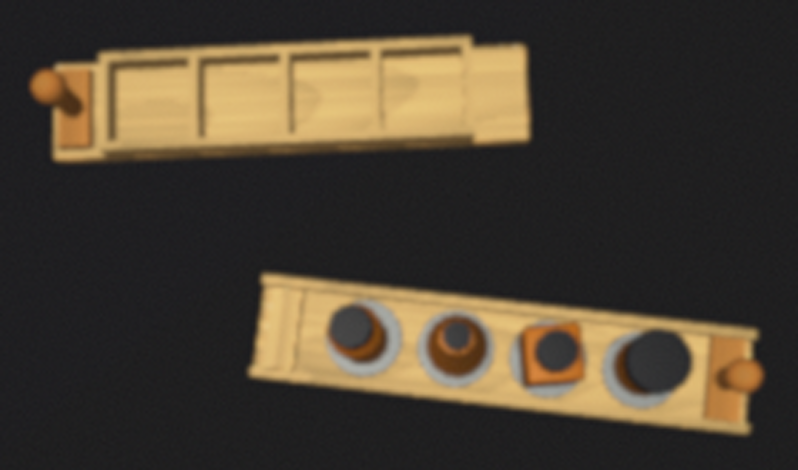

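Crop: rack block corners (99,52), (470,36), (473,136), (104,151). Cap centres are tall (354,326), flask (457,335), square (557,351) and jar (658,361). The square bottle's sides look slightly turned.

```bash
python3 - <<'E'
from h import *
m=viewer.camera_model("top")
P=lambda x,y,z: ray(m,110+(x+.5)/2.85-.5,85+(y+.5)/2.85-.5,z)
k=[P(x,y,.030) for x,y in [(99,52),(470,36),(473,136),(104,151)]]
c=sum(k)/4; yv=(k[0]+k[3]-k[1]-k[2]); L=np.linalg.norm(yv)/2; yv/=np.linalg.norm(yv)
print("rack c",c.round(4),"len",L.round(4),"wid",np.linalg.norm(k[0]-k[3]).round(4),"yaxis",yv.round(4),np.degrees(np.arctan2(yv[1],yv[0])))
for s in (93,31,-31,-93): print(s,(c+yv*s/1e3).round(4))
for n,x,y,z in [("tall",354,326,.108),("flask",457,335,.102),("square",557,351,.096),("jar",658,361,.082)]: print(n,P(x,y,z).round(4))
for n,x,y in [("tall",364,338),("flask",456,348),("square",549,357),("jar",640,371)]: print("coaster",n,P(x,y,.016).round(4))
q=[P(x,y,.074) for x,y in [(523,328),(579,322),(584,379),(529,386)]]
print("sq",(sum(q)/4).round(4),[np.degrees(np.arctan2(*(q[i]-q[(i+1)%4])[1::-1])).round(1) for i in range(4)])
E
```

```text
rack c [0.6358 0.0779 0.03  ] len 0.2518 wid 0.0697 yaxis [-0.0388  0.9992  0.    ] 92.22410134841253
93 [0.6321 0.1709 0.03  ]
31 [0.6345 0.1089 0.03  ]
-31 [0.637 0.047 0.03 ]
-93 [ 0.6394 -0.015   0.03  ]
tall [0.4699 0.0218 0.108 ]
flask [ 0.4652 -0.0384  0.102 ]
square [ 0.4564 -0.0975  0.096 ]
jar [ 0.4515 -0.1594  0.082 ]
coaster tall [0.4708 0.0242 0.016 ]
coaster flask [ 0.4642 -0.0376  0.016 ]
coaster square [ 0.4583 -0.0996  0.016 ]
coaster jar [ 0.4491 -0.1599  0.016 ]
sq [ 0.4564 -0.0975  0.074 ] [np.float64(96.2), np.float64(4.3), np.float64(-82.6), np.float64(-174.5)]
```

```bash
python3 - <<'E'
from h import *
o=status.get_obs(); R=Rn.from_quat(o["ee_rot"]); p=o["position"]
def row(t,yaw):
    T=Rn.from_matrix(np.array([[0,1,0],[1,0,0],[0,0,-1.]]).T); T=Rn.from_euler("z",yaw,degrees=True)*T
    print((R.inv()*T).as_rotvec(degrees=True).round(1),R.inv().apply(np.array(t)-p).round(4))
for t,y in [((.42,.40,.25),50),((.50,.20,.25),20),((.4515,-.1595,.20),0)]: row(t,y)
E
```

```text
[-0.1  0.  22.8] [-0.2826 -0.1182 -0.0052]
[-0.1  0.  52.8] [-0.4183 -0.2855 -0.005 ]
[-0.1  0.  72.8] [-0.4785 -0.6432  0.0454]
```

Call:
play_rows(plan=[0,0,8,-0.07,-0.03,0,1,0,0,15,-0.15,-0.06,0,1,0,0,22.8,-0.2,-0.085,0,1,0,0,22.8,-0.26,-0.11,0,1,0,0,25,-0.283,-0.13,0,1,0,0,32,-0.32,-0.17,0,1,0,0,40,-0.36,-0.21,0,1,0,0,50,-0.4,-0.26,0,1,0,0,56,-0.42,-0.3,0.01,1,0,0,62,-0.43,-0.35,0.01,1,0,0,68,-0.44,-0.41,0.02,1,0,0,72.8,-0.45,-0.47,0.03,1,0,0,72.8,-0.46,-0.53,0.04,1,0,0,72.8,-0.47,-0.58,0.045,1,0,0,72.8,-0.4785,-0.6432,0.045,1,0,0,72.8,-0.4785,-0.6432,0.045,1,0,0,72.8,-0.4785,-0.6432,0.045,1,0,0,72.8,-0.4785,-0.6432,0.045,1], squeeze=30)

```text
clock: 2.35
position: [0.4519, -0.1577, 0.2001]
ee_rot: [0.707, 0.708, 0.0, -0.0]
ft_force: [-0.6, 0.7, 0.1]
grip_width: 1.0
grasp_force: 0.0
```

```bash
python3 - <<'E'
from h import *
o=status.get_obs(); print(o["position"].round(4),Rn.from_quat(o["ee_rot"]).as_matrix().round(3).tolist(),o["joint_pos"].round(2),o["clock"])
m=viewer.camera_model("wrist"); im=viewer.camera("wrist").copy()
for n,X in dict(jar=(.4515,-.1594,.082),sq=(.4564,-.0975,.096)).items(): 
    u=proj(m,X); print(n,u.round()); cv2.drawMarker(im,tuple(int(a) for a in u.round()),(255,0,255),0,12)
cv2.imwrite("pics/w1.png",im[:,:,::-1])
E
```

```text
[ 0.4519 -0.1577  0.2001] [[-0.002, 1.0, -0.0], [1.0, 0.002, 0.0], [0.0, -0.0, -1.0]] [-0.42  0.02  0.68  1.93 -0.01  1.2   0.26] 2.35
jar [253. 189.]
sq [260. 108.]
```

View pics/w1.png

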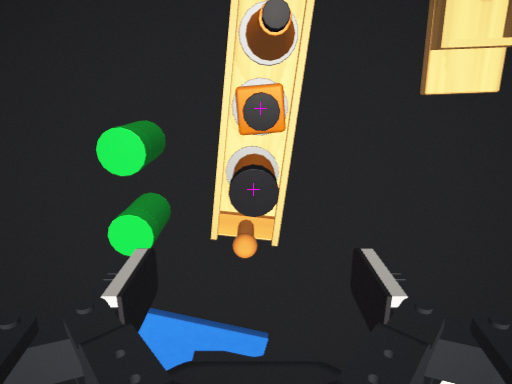

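The projected marks land on the jar lid at about (253,190) and the square cap at (261,110), so the estimates are within about 1 mm. Now going down to grip the jar.

Call:
play_rows(plan=[0,0,0,-0.0015,0,0.04,1,0,0,0,-0.0015,0,0.08,1,0,0,0,-0.0015,0,0.115,1,0,0,0,-0.0015,0,0.135,1,0,0,0,-0.0015,0,0.144,1,0,0,0,-0.0015,0,0.144,0.7,0,0,0,-0.0015,0,0.144,0.5,0,0,0,-0.0015,0,0.144,0.3,0,0,0,-0.0015,0,0.144,0.1,0,0,0,-0.0015,0,0.144,0.1,0,0,0,-0.0015,0,0.144,0.1,0,0,0,-0.0015,0,0.144,0.1], squeeze=30)

```text
clock: 3.9
position: [0.4523, -0.1607, 0.0571]
ee_rot: [0.707, 0.707, 0.001, 0.0]
ft_force: [-2.1, 1.0, 8.7]
grip_width: 0.459
grasp_force: 29.7
```

Call:
play_rows(plan=[0,0,0,0,0,-0.01,0.1,0,0,0,0,0,-0.04,0.1,0,0,0,0,0,-0.08,0.1,0,0,0,0,0.01,-0.11,0.1,0,0,0,0.025,0.04,-0.11,0.1,0,0,0,0.05,0.075,-0.11,0.1,0,0,0,0.08,0.11,-0.11,0.1,0,0,0,0.11,0.145,-0.11,0.1,0,0,0,0.135,0.175,-0.11,0.1,0,0,0,0.144,0.187,-0.11,0.1,0,0,0,0.144,0.187,-0.11,0.1,0,0,0,0.144,0.187,-0.08,0.1,0,0,0,0.144,0.187,-0.05,0.1,0,0,0,0.144,0.187,-0.05,0.1])

```text
clock: 5.65
position: [0.6364, -0.0183, 0.1048]
ee_rot: [0.708, 0.706, -0.002, -0.001]
ft_force: [-0.1, 0.4, -1.1]
grip_width: 0.46
grasp_force: 30.7
```

```bash
python3 - <<'E'
from h import *
o=status.get_obs(); print(o["position"].round(4),o["ee_rot"].round(3))
im=np.hstack([viewer.camera("wrist")[:,:],viewer.camera("scene")[180:,130:330].repeat(1,0)[:204].copy() if 0 else cv2.resize(viewer.camera("scene")[200:384,130:375],(288,216)).repeat(1,0) if 0 else viewer.camera("scene")[:,130:400]])
cv2.imwrite("pics/w2.png",im[:,:,::-1])
E
```

```text
[ 0.6364 -0.0183  0.1048] [ 0.708  0.706 -0.002 -0.001]
```

View pics/w2.png

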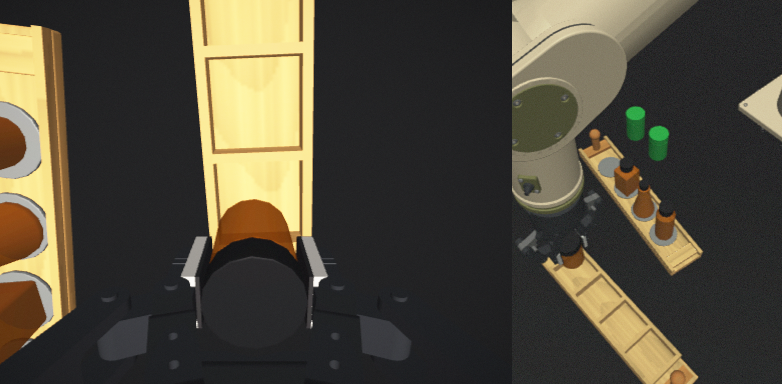

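Wrist view: jar gripped upright over the end compartment, sitting slightly left of its centre (255 against about 259). I'll correct that, lower and release.

Call:
play_rows(plan=[0,0,0,0.002,0.002,0.0,0.1,0,0,0,0.002,0.002,0.02,0.1,0,0,0,0.002,0.002,0.035,0.1,0,0,0,0.002,0.002,0.045,0.1,0,0,0,0.002,0.002,0.05,0.1,0,0,0,0.002,0.002,0.052,0.1,0,0,0,0.002,0.002,0.052,0.1,0,0,0,0.002,0.002,0.052,0.1])

```text
clock: 6.75
position: [0.641, -0.0147, 0.0547]
ee_rot: [0.707, 0.707, 0.0, 0.0]
ft_force: [-0.6, -0.3, -1.0]
grip_width: 0.456
grasp_force: 30.7
```

Call:
play_rows(plan=[0,0,0,0,0,0.001,0.1,0,0,0,0,0,0.0015,0.1,0,0,0,0,0,0.0015,0.55,0,0,0,0,0,0.001,0.75,0,0,0,0,0,0.0,1,0,0,0,0,0,-0.01,1,0,0,0,0,0,-0.04,1,0,0,0,0,0,-0.09,1,0,0,-3,-0.02,-0.03,-0.12,1,0,0,-6,-0.04,-0.08,-0.13,1,0,0,-6,-0.06,-0.12,-0.13,1,0,0,-6,-0.075,-0.16,-0.13,1,0,0,-6,-0.083,-0.1845,-0.13,1,0,0,-6,-0.083,-0.1845,-0.12,1,0,0,-6,-0.083,-0.1845,-0.1,1,0,0,-6,-0.083,-0.1845,-0.1,1,0,0,-6,-0.083,-0.1845,-0.1,1])

```text
clock: 8.88
position: [0.4568, -0.0976, 0.1548]
ee_rot: [0.669, 0.743, -0.0, 0.0]
ft_force: [0.1, -0.1, -1.0]
grip_width: 1.001
grasp_force: 0.0
```

```bash
python3 - <<'E'
from h import *
o=status.get_obs(); print(o["position"].round(4),Rn.from_quat(o["ee_rot"]).as_matrix().round(3)[:2,1])
im=np.hstack([viewer.camera("top")[90:240,110:390],viewer.camera("scene")[140:290,130:330]])
cv2.imwrite("pics/w3.png",cv2.resize(im,None,fx=1.6,fy=1.6)[:,:,::-1])
E
```

```text
[ 0.4568 -0.0976  0.1548] [0.995 0.104]
```

View pics/w3.png

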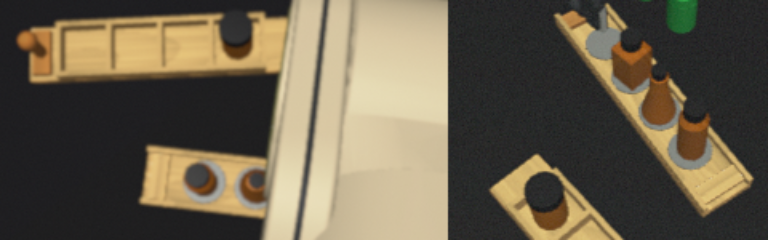

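The jar stands in the end compartment and the gripper is over the square bottle. Descending to grip it.

Call:
play_rows(plan=[0,0,0,0,0,0.03,1,0,0,0,0,0,0.06,1,0,0,0,0,0,0.085,1,0,0,0,0,0,0.1,1,0,0,0,0,0,0.1,1,0,0,0,0,0,0.1,0.7,0,0,0,0,0,0.1,0.5,0,0,0,0,0,0.1,0.3,0,0,0,0,0,0.1,0.1,0,0,0,0,0,0.1,0.1,0,0,0,0,0,0.1,0.1,0,0,0,0,0,0.1,0.1], squeeze=30)

```text
clock: 10.48
position: [0.4567, -0.0976, 0.055]
ee_rot: [0.669, 0.743, 0.001, 0.0]
ft_force: [-1.4, 0.5, 7.5]
grip_width: 0.425
grasp_force: 29.8
```

Call:
play_rows(plan=[0,0,0,0,0,-0.01,0.1,0,0,0,0,0,-0.04,0.1,0,0,0,0,0,-0.08,0.1,0,0,0,0,0.01,-0.11,0.1,0,0,1,0.01,0.04,-0.11,0.1,0,0,2,0.03,0.08,-0.11,0.1,0,0,4,0.06,0.12,-0.11,0.1,0,0,4,0.09,0.155,-0.11,0.1,0,0,4,0.11,0.18,-0.11,0.1,0,0,4,0.125,0.1944,-0.11,0.1,0,0,4,0.125,0.1944,-0.1,0.1,0,0,4,0.125,0.1944,-0.08,0.1,0,0,4,0.125,0.1944,-0.05,0.1,0,0,4,0.125,0.1944,-0.04,0.1,0,0,4,0.125,0.1944,-0.04,0.1,0,0,4,0.125,0.1944,-0.04,0.1])

```text
clock: 12.48
position: [0.637, 0.0466, 0.0953]
ee_rot: [0.695, 0.719, 0.001, 0.0]
ft_force: [0.4, -0.0, -2.2]
grip_width: 0.415
grasp_force: 30.4
```

```bash
python3 - <<'E'
from h import *
o=status.get_obs(); print(o["position"].round(4),Rn.from_quat(o["ee_rot"]).as_matrix().round(3)[:2,1])
im=np.hstack([viewer.camera("wrist"),viewer.camera("scene")[:,130:400]])
cv2.imwrite("pics/w4.png",im[:,:,::-1])
E
```

```text
[0.637  0.0466 0.0953] [0.999 0.034]
```

View pics/w4.png

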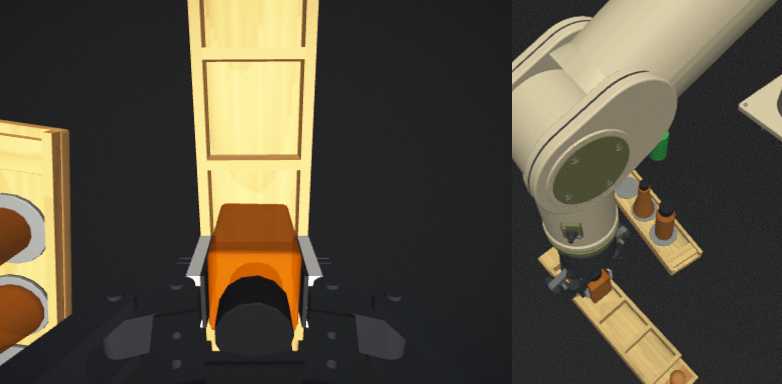

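Square bottle centred at (255,280) in its compartment. Lowering, releasing and moving to the flask.

Call:
play_rows(plan=[0,0,0,0,0,0.02,0.1,0,0,0,0,0,0.034,0.1,0,0,0,0,0,0.041,0.1,0,0,0,0,0,0.044,0.1,0,0,0,0,0,0.0445,0.1,0,0,0,0,0,0.0445,0.1,0,0,0,0,0,0.0445,0.5,0,0,0,0,0,0.044,0.7,0,0,0,0,0,0.043,1,0,0,0,0,0,0.035,1,0,0,0,0,0,0.0,1,0,0,0,0,0,-0.05,1,0,0,1,-0.015,-0.03,-0.1,1,0,0,2,-0.035,-0.07,-0.105,1,0,0,2,-0.055,-0.11,-0.105,1,0,0,2,-0.07,-0.15,-0.105,1,0,0,2,-0.079,-0.1746,-0.09,1,0,0,2,-0.079,-0.1746,-0.065,1,0,0,2,-0.079,-0.1746,-0.065,1,0,0,2,-0.079,-0.1746,-0.065,1])

```text
clock: 15.08
position: [0.4653, -0.0381, 0.1603]
ee_rot: [0.707, 0.707, 0.0, 0.0]
ft_force: [0.3, 0.7, 0.7]
grip_width: 1.002
grasp_force: 0.0
```

```bash
python3 - <<'E'
from h import *
o=status.get_obs(); print(o["position"].round(4),Rn.from_quat(o["ee_rot"]).as_matrix().round(3)[:2,1])
im=np.hstack([viewer.camera("top")[90:240,110:390],viewer.camera("scene")[220:370,130:330]])
cv2.imwrite("pics/w5.png",cv2.resize(im,None,fx=1.6,fy=1.6)[:,:,::-1])
E
```

```text
[ 0.4653 -0.0381  0.1603] [ 1.    -0.001]
```

View pics/w5.png

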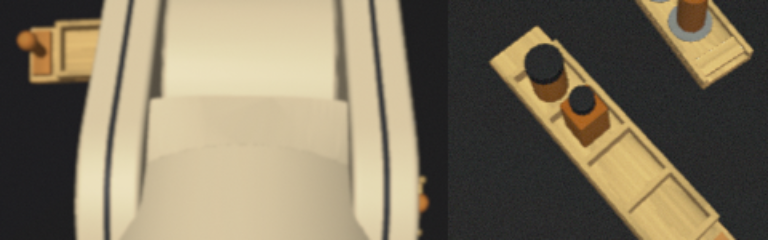

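Jar and square both stand upright in the rack. Now gripping the flask by its neck.

Call:
play_rows(plan=[0,0,0,0,0,0.03,1,0,0,0,0,0,0.06,1,0,0,0,0,0,0.08,1,0,0,0,0,0,0.089,1,0,0,0,0,0,0.089,0.7,0,0,0,0,0,0.089,0.5,0,0,0,0,0,0.089,0.35,0,0,0,0,0,0.089,0.2,0,0,0,0,0,0.089,0.1,0,0,0,0,0,0.089,0.05,0,0,0,0,0,0.089,0.05,0,0,0,0,0,0.089,0.05], squeeze=30)

```text
clock: 16.68
position: [0.4652, -0.038, 0.0709]
ee_rot: [0.707, 0.707, 0.001, 0.0]
ft_force: [-1.3, 0.9, 5.5]
grip_width: 0.24
grasp_force: 29.1
```

Call:
play_rows(plan=[0,0,0,0,0,-0.01,0.05,0,0,0,0,0,-0.04,0.05,0,0,0,0,0,-0.08,0.05,0,0,0,0,0.01,-0.11,0.05,0,0,0,0.01,0.04,-0.12,0.05,0,0,0,0.03,0.08,-0.12,0.05,0,0,0,0.06,0.11,-0.12,0.05,0,0,0,0.1,0.14,-0.12,0.05,0,0,0,0.13,0.16,-0.12,0.05,0,0,0,0.147,0.169,-0.11,0.05,0,0,0,0.147,0.169,-0.1,0.05,0,0,0,0.147,0.169,-0.08,0.05,0,0,0,0.147,0.169,-0.05,0.05,0,0,0,0.147,0.169,-0.04,0.05,0,0,0,0.147,0.169,-0.04,0.05,0,0,0,0.147,0.169,-0.04,0.05])

```text
clock: 18.68
position: [0.6343, 0.1085, 0.1114]
ee_rot: [0.707, 0.707, 0.001, 0.0]
ft_force: [-0.5, -0.0, -0.7]
grip_width: 0.25
grasp_force: 28.6
```

```bash
python3 - <<'E'
from h import *
o=status.get_obs(); print(o["position"].round(4),Rn.from_quat(o["ee_rot"]).as_matrix().round(3)[:2,1])
im=np.hstack([viewer.camera("wrist"),viewer.camera("scene")[:,130:400]])
cv2.imwrite("pics/w6.png",im[:,:,::-1])
E
```

```text
[0.6343 0.1085 0.1114] [ 1.    -0.001]
```

View pics/w6.png

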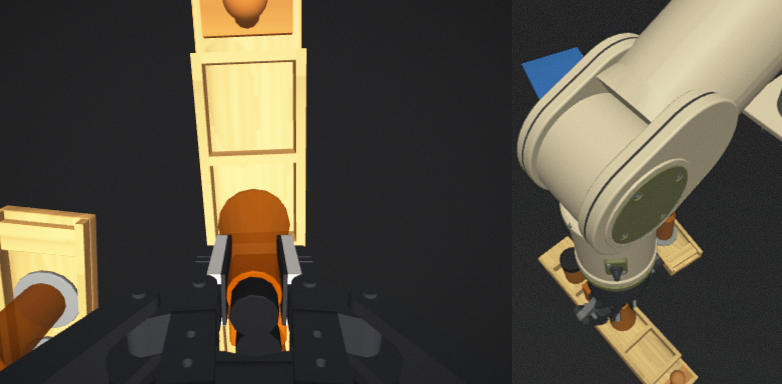

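Flask centred over the third compartment, foot at (254,215), vertical. Lowering, releasing and moving to the tall bottle.

Call:
play_rows(plan=[0,0,0,0,0,0.02,0.05,0,0,0,0,0,0.034,0.05,0,0,0,0,0,0.041,0.05,0,0,0,0,0,0.044,0.05,0,0,0,0,0,0.0445,0.05,0,0,0,0,0,0.0445,0.05,0,0,0,0,0,0.0445,0.4,0,0,0,0,0,0.044,0.7,0,0,0,0,0,0.043,1,0,0,0,0,0,0.035,1,0,0,0,0,0,0.0,1,0,0,0,0,0,-0.05,1,0,0,0,-0.015,-0.03,-0.09,1,0,0,0,-0.035,-0.07,-0.09,1,0,0,0,-0.055,-0.11,-0.09,1,0,0,0,-0.075,-0.145,-0.09,1,0,0,0,-0.087,-0.1645,-0.08,1,0,0,0,-0.087,-0.1645,-0.06,1,0,0,0,-0.087,-0.1645,-0.05,1,0,0,0,-0.087,-0.1645,-0.05,1])

```text
clock: 21.28
position: [0.4692, 0.0219, 0.1601]
ee_rot: [0.707, 0.707, -0.0, -0.0]
ft_force: [0.2, 0.1, 1.2]
grip_width: 0.998
grasp_force: 0.0
```

```bash
python3 - <<'E'
from h import *
o=status.get_obs(); print(o["position"].round(4),Rn.from_quat(o["ee_rot"]).as_matrix().round(3)[:2,1])
m=viewer.camera_model("wrist"); w=viewer.camera("wrist").copy()
u=proj(m,(.4699,.0218,.108)); cv2.drawMarker(w,tuple(int(a) for a in u.round()),(255,0,255),0,12)
im=np.hstack([w,viewer.camera("scene")[:,130:400]])
cv2.imwrite("pics/w7.png",im[:,:,::-1])
E
```

```text
[0.4692 0.0219 0.1601] [ 1.    -0.001]
```

View pics/w7.png

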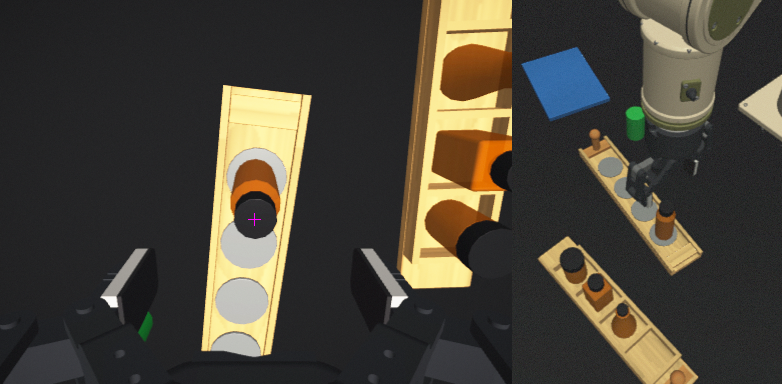

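Three bottles stand in the rack, and the tall cap lies on its mark (255,217). Gripping the tall one.

Call:
play_rows(plan=[0,0,0,0,0.0005,0.03,1,0,0,0,0,0.0005,0.06,1,0,0,0,0,0.0005,0.085,1,0,0,0,0,0.0005,0.101,1,0,0,0,0,0.0005,0.101,1,0,0,0,0,0.0005,0.101,0.7,0,0,0,0,0.0005,0.101,0.5,0,0,0,0,0.0005,0.101,0.3,0,0,0,0,0.0005,0.101,0.1,0,0,0,0,0.0005,0.101,0.1,0,0,0,0,0.0005,0.101,0.1,0,0,0,0,0.0005,0.101,0.1], squeeze=30)

```text
clock: 22.88
position: [0.4701, 0.0222, 0.0599]
ee_rot: [0.707, 0.707, 0.0, -0.0]
ft_force: [-2.0, 0.1, 6.9]
grip_width: 0.393
grasp_force: 29.3
```

Call:
play_rows(plan=[0,0,0,0,0,-0.01,0.1,0,0,0,0,0,-0.04,0.1,0,0,0,0,0,-0.08,0.1,0,0,0,0.01,0.01,-0.11,0.1,0,0,0,0.04,0.03,-0.12,0.1,0,0,0,0.07,0.06,-0.12,0.1,0,0,0,0.1,0.1,-0.12,0.1,0,0,0,0.125,0.135,-0.12,0.1,0,0,0,0.14,0.155,-0.12,0.1,0,0,0,0.149,0.162,-0.11,0.1,0,0,0,0.149,0.162,-0.1,0.1,0,0,0,0.149,0.162,-0.08,0.1,0,0,0,0.149,0.162,-0.05,0.1,0,0,0,0.149,0.162,-0.04,0.1,0,0,0,0.149,0.162,-0.04,0.1,0,0,0,0.149,0.162,-0.04,0.1])

```text
clock: 24.88
position: [0.6324, 0.1708, 0.1004]
ee_rot: [0.707, 0.707, 0.001, 0.0]
ft_force: [0.4, 0.3, -1.1]
grip_width: 0.392
grasp_force: 30.3
```

```bash
python3 - <<'E'
from h import *
o=status.get_obs(); print(o["position"].round(4),Rn.from_quat(o["ee_rot"]).as_matrix().round(3)[:2,1])
im=np.hstack([viewer.camera("wrist"),viewer.camera("scene")[:,130:400]])
cv2.imwrite("pics/w8.png",im[:,:,::-1])
E
```

```text
[0.6324 0.1708 0.1004] [ 1.    -0.001]
```

View pics/w8.png

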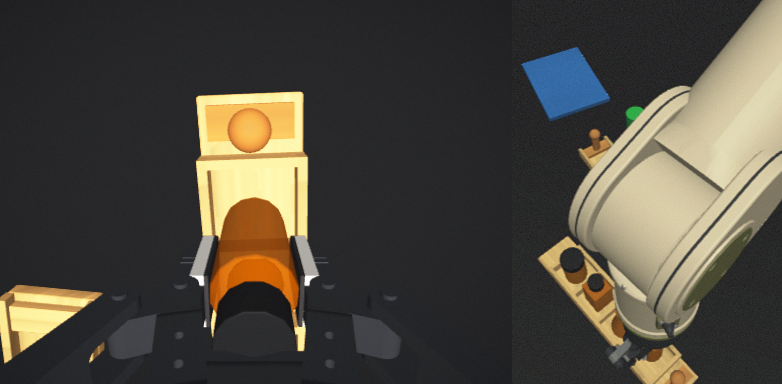

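Tall bottle centred in the compartment beside the post ball (250,130). Lowering, releasing and backing off.

Call:
play_rows(plan=[0,0,0,0,0,0.02,0.1,0,0,0,0,0,0.034,0.1,0,0,0,0,0,0.041,0.1,0,0,0,0,0,0.044,0.1,0,0,0,0,0,0.0445,0.1,0,0,0,0,0,0.0445,0.1,0,0,0,0,0,0.0445,0.5,0,0,0,0,0,0.044,0.7,0,0,0,0,0,0.043,1,0,0,0,0,0,0.035,1,0,0,0,0,0,0.0,1,0,0,0,0,0,-0.05,1,0,0,0,0,0,-0.1,1,0,0,0,0.04,-0.02,-0.13,1,0,0,0,0.1,-0.05,-0.13,1,0,0,0,0.15,-0.08,-0.13,1,0,0,0,0.2,-0.1,-0.13,1,0,0,0,0.2,-0.1,-0.13,1,0,0,0,0.2,-0.1,-0.13,1])

```text
clock: 27.35
position: [0.5323, 0.3703, 0.2297]
ee_rot: [0.707, 0.707, 0.0, 0.0]
ft_force: [0.8, -0.9, -0.8]
grip_width: 1.001
grasp_force: 0.0
```

```bash
python3 - <<'E'
from h import *
im=np.hstack([viewer.camera("top")[:,90:400],viewer.camera("scene")[:,60:400]])
cv2.imwrite("pics/w9.png",im[:,:,::-1])
E
```

```text
(no output)
```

View pics/w9.png

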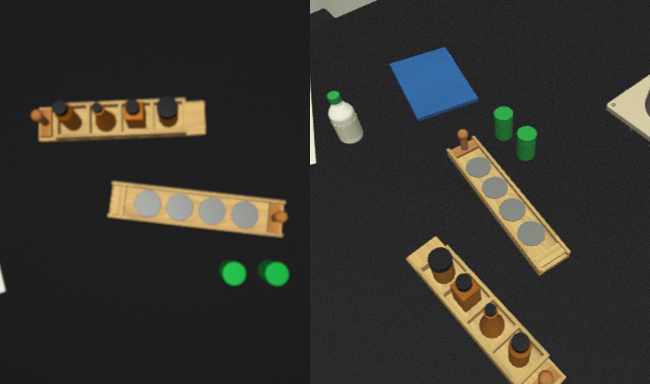

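All four bottles stand upright in the rack. From the rack's post they run tall (62,108), flask (102,112), square (134,110) and jar (167,108), and the arm is clear.

```bash
python3 -c "
from workcell import manip; print(manip.hand_in())"
```

```text
the job is handed in; nothing more can be done
None
```

All four bottles are released and upright in the rack in reverse order (tall next to the rack's post, then flask, square and jar), and I handed the job in with about 27 s on the clock; no verdict came back.

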